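Turn the tag case over in its leaning stand

TASK

Two flat metal tag cases lean in small stands on the bench; one already lies lid down. Turn over the other, whose lid with the clear window still faces up, so that the brass tag inside slides onto the window: the lid is loose, so pinch lid and base together, lift the case out, half-turn it and put it back in its own stand, lid underneath, down on the ledge, centred, still shut. Leave the other case alone.

Things in the scene. Friction and masses are not known exactly. Their poses are not given: they have to be found in the camera images.
- case: Aluminium base tray of the case to turn; shut, it is 80 (x) x 90 (y) x 24 mm (z), sides flush, 0.25 kg. Origin: middle of the shut case; z out through the lid. At the start z points 40 deg above level, to the robot's left, x 50 deg down the slope to the edge on the ledge. The upper part (x -40 to -2 mm) sticks out free above and below: pinch it across the 24 mm, fingers pointing along x.
- lid: Loose lid of that case: aluminium frame 80 x 90 x 6 mm with a clear window 56 x 66 mm. A 5 mm deep inner rim sits inside the base walls with 1.5 mm play; no latch. A loose brass tag slides inside. Origin and axes coincide with those of case when shut; its outer face is at z = +12 mm, the base's underside at z = -12 mm.
- stand: Fixed stand of that case: wooden foot 110 x 110 x 10 mm, post, dark steel angle 100 mm wide. Origin: middle of the foot's underside; z up, y along the ledge, x level, roughly to the robot's left. Its back plate descends at 50 deg to level towards +x under the lower 42 mm of the case, to a 26 mm high ledge square to it. The middle of a seated case, either way up, is at (0, 0, 105) mm.
- other_case: The neighbour, same shape and size (80 x 90 x 24 mm), already turned: its plain metal back faces up. It leans in an identical stand of its own, to the left or right of the first. Origin: middle of the shut case; x down the slope, z out through its upper face. Do not disturb.
Not all that is in view belongs to the job. Leave any orange, pink or turquoise look-alike of the stand alone.

How it is judged:
By the outcome, as a careful person would: the job done as asked, in the order asked, and still so for the second after the job is handed in, with the robot touching nothing.
It also fails if it takes over 45 s, if anything falls off the work surface, if the arm or the gripper's body presses on something with over 40 N, if the wrist force passes 120 N, or if a joint passes its speed limit or range.

ROBOT

A 6-joint arm with a two-finger parallel gripper is mounted at the origin on the work surface. World frame = base frame: x ahead of the robot, y to its left, z up, the work surface at z = 0. Lengths are in m, angles in rad, forces in N, time in s.
With the tool pointing down it reaches from about 0.25 to 0.775 m from the base axis. Payload 4 kg.
Tool frame: the origin (TCP) lies at the centre of the arm's flange, where the gripper is bolted on; the fingertips stand 199 mm ahead of it and the grasp point (between the pads) lies 180 mm ahead of it (robot.tcp_to_tips is the z of the fingertips in the tool frame, in m); z points along the fingers, y is the line along which they close (so a half turn about z gives the same grasp; the last joint's range is limited). The gripper opens to 94 mm and grips with 3 to 60 N. Pads are 16 mm wide; open, the fingers measure 119 mm over their backs; the gripper's body (75 mm by 177 mm) begins 78 mm behind the grasp point.
Start: joints at [1.023, 0.087, 1.371, -0, 1.684, -0.103], TCP at [0.237, 0.496, 0.405] pointing down, gripper open.
Joint ranges: [-3.1, 3.1], [-0.76, 2.03], [0.27, 2.55], [-1.08, 4.22], [0.17, 2.65], [-2.57, 2.57]. Speed limits (rad/s): [2.79, 2.79, 3.14, 3.14, 3.14, 3.14].

INTERFACE

Orientations are given as [roll, pitch, yaw] about the fixed x, y, z axes, in that order (R = Rz(yaw) Ry(pitch) Rx(roll)).
In Python, from bench import robot gives the robot as it stands.
- The arm moves only by the tool play_rows, never from a script. Its arguments are lists of equal length, an entry for each row: "translation": the shift along the tool's x, y, z scaled (see below), a list of three; "twist": the turn, a rotation vector about the tool's x, y, z scaled (see below), a list of three; "gripper": the opening, from -1 (shut) to 1 (fully open). A call has 1 to 8 rows; each row shifts and turns the commanded pose from where the row before left it, along the tool's axes as they then stand; what a row does not reach is not made up. The controller multiplies each number of a shift by 0.04 m and each number of a turn by 0.1 rad. A row lasts 1/10 s, in which the tool goes at most 50 mm and 8.59 degrees, less where a joint would pass 70% of its speed; a pose out of reach is approached as far as the arm can. A call with a number of a shift or a turn outside -1 to 1 is refused whole. A call with a gripper value outside its range is refused whole. The fingers move at their own pace and stop on an object; the grip force is fixed at half the most. Time passes only in rows, so rows that do not move let the fingers close. It gives the time, the measured TCP pose, the force, the opening and the grip force at its end, in the units of the state.
- robot.get_obs(): the state, without advancing time (a new reading comes with each control period).
- robot.snapshot(name): name is "scene" or "top"; returns the picture (480x640x3 uint8, red, green, blue); there is no depth.
- robot.camera_model(name): a dict with "camera_matrix" (3x3 intrinsics, pixels), "rvec" (rotation vector, rad) and "tvec" (3), from world to camera coordinates, as OpenCV has them. Camera axes: x right, y down, z forward; pixel columns grow to the right and rows downward; lengths in m; the calibration is good to about 2 mm. A picture is of the moment at which its call begins. camera_model takes no time and is no camera call.
- robot.close_job(): hands the job in; it is judged then, once.
Trained networks look in the newest picture that a camera, given by its name, has taken for a name from the list of things; names that differ only in an ending like _2 or _b are one class to them, and where a whole thing is asked for, a point or a joint stands for the part that bears it (a point fixed in the world has none). Each returns a list of dicts, best first, with "score" (0 to 1); they miss things now and then, are a little off and sometimes report something else, mostly with a low value. They report only what shows in the picture. A call takes as long as a camera call. They do not tell look-alikes from the thing itself.
- robot.recognise(name, camera): "centre" ([x, y, z] in m, in world coordinates, good to about 4 mm: the middle of the surface that is visible of it).
- robot.spot_point(name, camera): "centre" ([x, y, z] in m, in world coordinates, good to about 4 mm: a listed point, or the origin of a listed thing).
The state is a dict: "time": time; "joint_positions": joint angles; "qvel": joint speeds; "joint_torque": joint torques, N m; "tool_pos": TCP position; "ee_rot": TCP orientation; "wrist_force": force on the tool from outside, world axes, zero at the start; "wrist_torque": the same for the moment, N m; "width": finger opening in m; "finger_force": force on a finger pad.
Only numpy, scipy, OpenCV 4.12 (cv2) and the standard library are available. Lean on these libraries where they do the work, as an engineer would, in place of code of your own. Each camera call takes 0.05 s, during which the arm holds its last target. There are 200 camera calls.

## Working session

There is one attempt and no reset: what is moved stays moved. The work goes in short steps, Python scripts to look and compute and a tool call to move; the robot and the scene stay as the last step left them, time stands still between calls to the robot, and variables do not carry over. Pictures are saved under pics/ and viewed, at most 10 in all, crops included, and the job is handed in when it is done.

Besides the shell and the picture viewer there is one more tool, called after "Request:" as name(argument=value, ...) on one line, values as JSON. play_rows: Moves the arm, as the interface text tells. Its arguments: {"type":"object","properties":{"translation":{"type":"array","items":{"type":"array","items":{"type":"number","minimum":-1,"maximum":1}}},"twist":{"type":"array","items":{"type":"array","items":{"type":"number","minimum":-1,"maximum":1}}},"gripper":{"type":"array","items":{"type":"number"}}},"required":["translation","twist","gripper"]}

```bash
mkdir -p pics; ls; python3 - <<'E'
from bench import robot
import cv2,numpy as np
for c in("scene","top"):
    cv2.imwrite(f"pics/{c}0.png",robot.snapshot(c)[:,:,::-1])
    m=robot.camera_model(c);R=cv2.Rodrigues(np.array(m["rvec"]))[0]
    print(c,np.round(-R.T@np.array(m["tvec"]).ravel(),3),np.round(R,2).tolist())
    for n in("case","lid","stand","other_case"):
        for f in("recognise","spot_point"):
            for d in getattr(robot,f)(n,c):
                X=np.array(d["centre"]);p=cv2.projectPoints(X,m["rvec"],m["tvec"],m["camera_matrix"],None)[0].ravel()
                print(n,f,round(d["score"],2),np.round(X,3),p.round())
o=robot.get_obs();print({k:np.round(v,3).tolist() for k,v in o.items()})
E
```

```text
pics
scene [ 0.75  -0.433  0.863] [[0.89, 0.46, -0.01], [0.34, -0.68, -0.65], [-0.31, 0.57, -0.76]]
case recognise 0.97 [0.63  0.182 0.128] [412. 248.]
case spot_point 0.91 [0.628 0.21  0.103] [414. 246.]
lid recognise 0.6 [0.632 0.192 0.138] [415. 242.]
lid spot_point 0.64 [0.632 0.214 0.102] [416. 246.]
stand recognise 0.8 [0.612 0.5   0.011] [440. 192.]
stand recognise 0.78 [0.267 0.237 0.008] [280. 214.]
stand recognise 0.73 [0.343 0.41  0.01 ] [336. 182.]
stand recognise 0.68 [0.594 0.029 0.012] [363. 328.]
stand recognise 0.58 [0.632 0.2   0.01 ] [408. 276.]
stand spot_point 0.95 [0.626 0.206 0.   ] [406. 275.]
stand spot_point 0.6 [0.589 0.031 0.004] [361. 328.]
stand spot_point 0.55 [ 0.26   0.23  -0.002] [277. 218.]
other_case recognise 0.82 [ 0.513 -0.178  0.126] [273. 371.]
other_case spot_point 0.82 [ 0.508 -0.17   0.105] [275. 371.]
other_case spot_point 0.34 [0.628 0.212 0.102] [414. 246.]
top [0.363 0.152 0.986] [[0.01, -1.0, 0.01], [-1.0, -0.01, -0.08], [0.08, -0.01, -1.0]]
case recognise 0.8 [0.615 0.185 0.129] [299. 143.]
case spot_point 0.74 [0.627 0.213 0.101] [28
[... 448 characters left out ...]
nt 0.61 [0.63  0.215 0.001] [287. 153.]
stand spot_point 0.6 [ 0.337  0.409 -0.005] [192. 291.]
stand spot_point 0.58 [ 0.263  0.224 -0.004] [280. 327.]
stand spot_point 0.56 [0.591 0.026 0.   ] [375. 172.]
other_case recognise 0.58 [ 0.501 -0.17   0.12 ] [489. 206.]
other_case spot_point 0.96 [ 0.505 -0.172  0.105] [487. 205.]
{'time': 0.9, 'joint_positions': [1.023, 0.087, 1.371, -0.0, 1.684, -0.103], 'qvel': [-0.001, 0.001, 0.002, 0.001, -0.0, 0.001], 'joint_torque': [-0.001, -34.004, -30.26, 0.072, 0.023, -0.0], 'tool_pos': [0.237, 0.496, 0.405], 'ee_rot': [3.141, 0.0, 2.697], 'wrist_force': [-0.1, 0.157, 0.214], 'wrist_torque': [0.043, 0.022, 0.005], 'finger_force': 0.0, 'width': 0.094}
```

View pics/scene0.png

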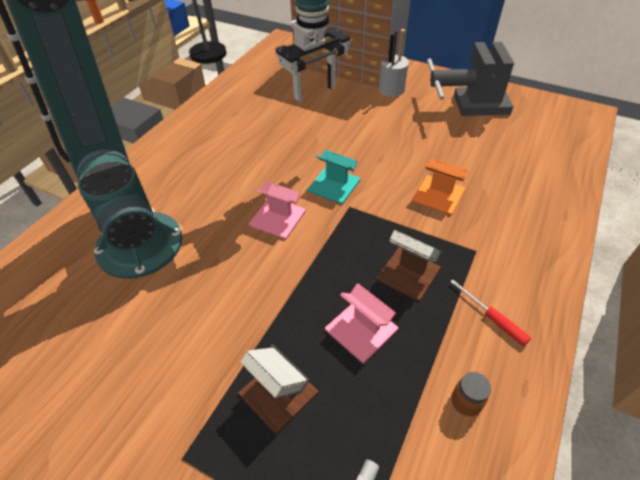

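View pics/top0.png

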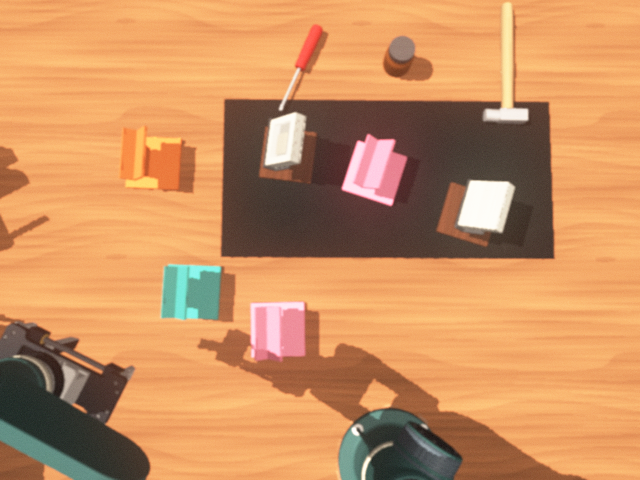

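The scene shows two cases with brown stands on the black mat: a framed, windowed one at scene (414,246) / top (285,140), and a plain one at scene (275,371) / top (487,205). The stand look-alikes are empty: pink at top (375,172) and (278,330), turquoise (192,291), orange (152,160). I choose the windowed one at top (285,140) and will check it in a crop.

```bash
python3 - <<'E'
import cv2,numpy as np
a=cv2.imread("pics/top0.png")[95:195,245:330];b=cv2.imread("pics/scene0.png")[215:315,365:450]
f=lambda i:cv2.resize(i,None,fx=4.6,fy=4.6,interpolation=cv2.INTER_CUBIC)
cv2.imwrite("pics/crop1.png",np.hstack([f(a),f(b)]))
E
```

```text
(no output)
```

View pics/crop1.png

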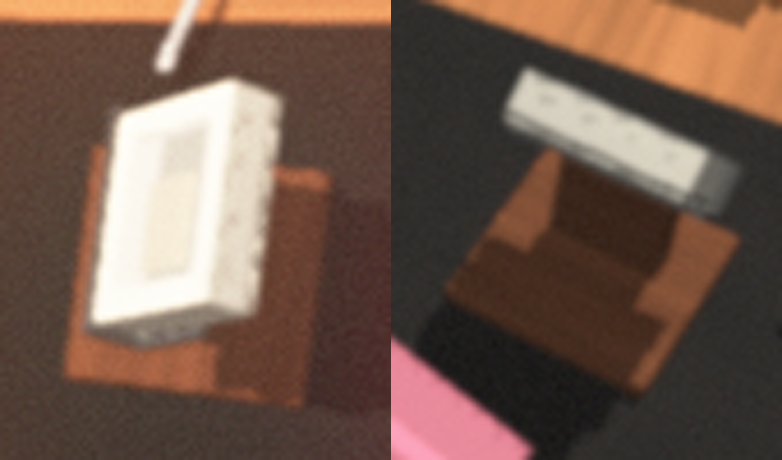

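The crop confirms it: a lid frame with a clear window and the tag, face up, with a brown foot below. Next I fit the stand pose from the foot and lid corners.

```bash
cat > h.py <<'E'
import numpy as np,cv2
from scipy.optimize import least_squares
from scipy.spatial.transform import Rotation as Ro
from bench import robot
def stand(x,y,yaw): return Ro.from_euler("z",yaw).as_matrix(),np.array([x,y,0])
a=np.radians(50)
RC=np.array([[np.cos(a),0,np.sin(a)],[0,1,0],[-np.sin(a),0,np.cos(a)]]) # case axes in stand
def proj(c,P):
    m=robot.camera_model(c);return cv2.projectPoints(np.array(P,float),m["rvec"],m["tvec"],m["camera_matrix"],None)[0].reshape(-1,2)
E
python3 - <<'E'
from h import *
lid=np.array([[-40,-45,12],[-40,45,12],[40,-45,12],[40,45,12]])/1e3
lp=np.array([[235,80],[210,300],[117,112],[92,325]])
ft=np.array([[55,55,10],[-55,55,10],[-55,-55,10],[55,-55,10]])/1e3
fp=np.array([[65,377],[300,407],[330,175],[97,147]])
fs=np.array([[-55,55,10],[-55,-55,10],[55,-55,10]])/1e3
sp=np.array([[445-391,290],[640-391,393],[740-391,237]])
g=lambda p,o:(p+.5)/4.6-.5+o
T=g(np.vstack([lp,fp]),np.array([245,95]));S=g(sp,np.array([365,215]))
def f(v):
    R,t=stand(*v)
    L=lid@RC.T+[0,0,.105]
    return np.vstack([proj("top",np.vstack([L,ft])@R.T+t)-T,proj("scene",fs@R.T+t)-S]).ravel()
r=least_squares(f,[.628,.21,1.5],loss="soft_l1");print(r.x.round(4),np.degrees(r.x[2]));print(f(r.x).reshape(-1,2).round(1).tolist())
E
```

```text
[0.626  0.2117 1.4578] 83.52717393666303
[[-0.1, -0.1], [-0.7, -0.0], [0.9, 0.9], [0.4, -0.7], [-0.2, -0.1], [0.8, -0.4], [0.5, -0.9], [-0.4, -1.0], [-1.2, -1.0], [0.0, -1.2], [-0.9, -0.6]]
```

```bash
cat >> h.py <<'E'
SP=[.626,.2117,1.4578]
def target(gx=-.026,back=0.,spin=0.,dz=0.,dy=0.):
    """tool pose: grasp point at case x=gx, shifted back along the fingers, dy along ledge, dz along plate normal"""
    R,t=stand(*SP);A=R@RC;C=t+[0,0,.105]
    T=np.column_stack([A[:,1],A[:,2],A[:,0]])
    return C+A@[gx-.18-back,dy,dz],T@Ro.from_euler("z",spin).as_matrix()
def cur():
    o=robot.get_obs();return np.array(o["tool_pos"]),Ro.from_euler("xyz",o["ee_rot"]).as_matrix(),o
def rows(p1,R1,n,start=None):
    p,R,o=cur() if start is None else start
    w=Ro.from_matrix(R.T@R1).as_rotvec();p0,R0=p.copy(),R.copy();out=[]
    for k in range(1,n+1):
        tp=p0+(p1-p0)*k/n;tR=R0@Ro.from_rotvec(w*k/n).as_matrix()
        tr=np.round(R.T@(tp-p)/.04,2);tw=np.round(Ro.from_matrix(R.T@tR).as_rotvec()/.1,2)
        p=p+R@tr*.04;R=R@Ro.from_rotvec(tw*.1).as_matrix();out.append((tr.tolist(),tw.tolist()))
    for i in range(0,n,8): print("tr",[r[0] for r in out[i:i+8]],"\ntw",[r[1] for r in out[i:i+8]])
    return p,R
E
python3 - <<'E'
from h import *
p,R=target(back=.11);print(p,R.round(2).tolist());rows(p,R,20)
E
```

```text
[0.6030969  0.00987448 0.34707004] [[-0.99, 0.09, 0.07], [0.11, 0.76, 0.64], [0.0, 0.64, -0.77]]
tr [[-0.68, -0.35, 0.07], [-0.67, -0.37, 0.06], [-0.66, -0.37, 0.04], [-0.66, -0.39, 0.02], [-0.65, -0.4, 0.0], [-0.64, -0.41, -0.01], [-0.64, -0.42, -0.03], [-0.64, -0.43, -0.05]] 
tw [[-0.35, 0.06, -0.16], [-0.34, 0.06, -0.16], [-0.35, 0.05, -0.16], [-0.34, 0.06, -0.16], [-0.35, 0.06, -0.16], [-0.34, 0.06, -0.15], [-0.35, 0.06, -0.16], [-0.35, 0.05, -0.16]]
tr [[-0.62, -0.43, -0.07], [-0.62, -0.45, -0.09], [-0.61, -0.45, -0.1], [-0.6, -0.45, -0.13], [-0.59, -0.46, -0.14], [-0.59, -0.47, -0.17], [-0.58, -0.46, -0.18], [-0.56, -0.47, -0.2]] 
tw [[-0.34, 0.06, -0.16], [-0.35, 0.06, -0.16], [-0.34, 0.06, -0.16], [-0.35, 0.06, -0.16], [-0.34, 0.05, -0.16], [-0.35, 0.06, -0.16], [-0.35, 0.06, -0.16], [-0.34, 0.06, -0.16]]
tr [[-0.56, -0.48, -0.22], [-0.55, -0.47, -0.25], [-0.55, -0.47, -0.26], [-0.53, -0.47, -0.28]] 
tw [[-0.35, 0.05, -0.15], [-0.34, 0.06, -0.16], [-0.35, 0.06, -0.16], [-0.34, 0.06, -0.16]]
```

Request:
play_rows(translation=[[-0.68, -0.35, 0.07], [-0.67, -0.37, 0.06], [-0.66, -0.37, 0.04], [-0.66, -0.39, 0.02], [-0.65, -0.4, 0], [-0.64, -0.41, -0.01], [-0.64, -0.42, -0.03], [-0.64, -0.43, -0.05]], twist=[[-0.35, 0.06, -0.16], [-0.34, 0.06, -0.16], [-0.35, 0.05, -0.16], [-0.34, 0.06, -0.16], [-0.35, 0.06, -0.16], [-0.34, 0.06, -0.15], [-0.35, 0.06, -0.16], [-0.35, 0.05, -0.16]], gripper=[0.3, 0.3, 0.3, 0.3, 0.3, 0.3, 0.3, 0.3])

```text
time: 1.7
tool_pos: [0.3838, 0.3007, 0.3817]
ee_rot: [2.86, -0.027, 2.829]
wrist_force: [0.0, 0.3, 0.0]
width: 0.0613
finger_force: 0.0
```

Request:
play_rows(translation=[[-0.62, -0.43, -0.07], [-0.62, -0.45, -0.09], [-0.61, -0.45, -0.1], [-0.6, -0.45, -0.13], [-0.59, -0.46, -0.14], [-0.59, -0.47, -0.17], [-0.58, -0.46, -0.18], [-0.56, -0.47, -0.2]], twist=[[-0.34, 0.06, -0.16], [-0.35, 0.06, -0.16], [-0.34, 0.06, -0.16], [-0.35, 0.06, -0.16], [-0.34, 0.05, -0.16], [-0.35, 0.06, -0.16], [-0.35, 0.06, -0.16], [-0.34, 0.06, -0.16]], gripper=[0.3, 0.3, 0.3, 0.3, 0.3, 0.3, 0.3, 0.3])

```text
time: 2.5
tool_pos: [0.5303, 0.1062, 0.3587]
ee_rot: [2.581, -0.018, 2.964]
wrist_force: [-0.5, -0.2, 0.4]
width: 0.061
finger_force: 0.0
```

Request:
play_rows(translation=[[-0.56, -0.48, -0.22], [-0.55, -0.47, -0.25], [-0.55, -0.47, -0.26], [-0.53, -0.47, -0.28], [0, 0, 0]], twist=[[-0.35, 0.05, -0.15], [-0.34, 0.06, -0.16], [-0.35, 0.06, -0.16], [-0.34, 0.06, -0.16], [0, 0, 0]], gripper=[0.3, 0.3, 0.3, 0.3, 0.3])

```text
time: 3.0
tool_pos: [0.6047, 0.0067, 0.3454]
ee_rot: [2.445, -0.002, 3.024]
wrist_force: [0.6, 0.1, 0.0]
width: 0.0609
finger_force: 0.0
```

```bash
python3 - <<'E'
from h import *
p,R,o=cur();print(o["time"],p,np.round(o["joint_positions"],3),o["width"],np.round(o["wrist_force"],2))
tp,tR=target(back=.11);print((R.T@(tp-p)*1e3).round(1),np.degrees(Ro.from_matrix(R.T@tR).as_rotvec()).round(2))
ims=[]
for c in("scene","top"):
    i=robot.snapshot(c)[:,:,::-1].copy();q=proj(c,[[.626,.2117,.105]])[0].astype(int)
    # predicted lid and grip marks
    ims.append(cv2.resize(i[max(q[1]-100,0):max(q[1]-100,0)+200,q[0]-100:q[0]+100],(400,400),interpolation=cv2.INTER_CUBIC))
cv2.imwrite("pics/pre.png",np.hstack(ims))
tp,tR=target(back=0);rows(tp,tR,6)
E
```

```text
3.0 [0.60467748 0.00671409 0.34536063] [-0.245  0.234  1.392  0.691  1.612 -1.702] 0.06085206175192963 [0.63 0.06 0.01]
[1.9 3.4 0.6] [-0.07  0.08 -0.27]
tr [[0.0, 0.0, 0.46], [0.0, 0.01, 0.46], [0.0, -0.0, 0.45], [0.0, 0.0, 0.46], [0.0, 0.0, 0.46], [0.0, 0.01, 0.46]] 
tw [[-0.0, -0.0, -0.0], [-0.0, -0.0, -0.01], [-0.0, -0.0, 0.0], [-0.0, -0.0, -0.0], [-0.0, -0.0, -0.01], [-0.01, -0.01, 0.0]]
```

View pics/pre.png

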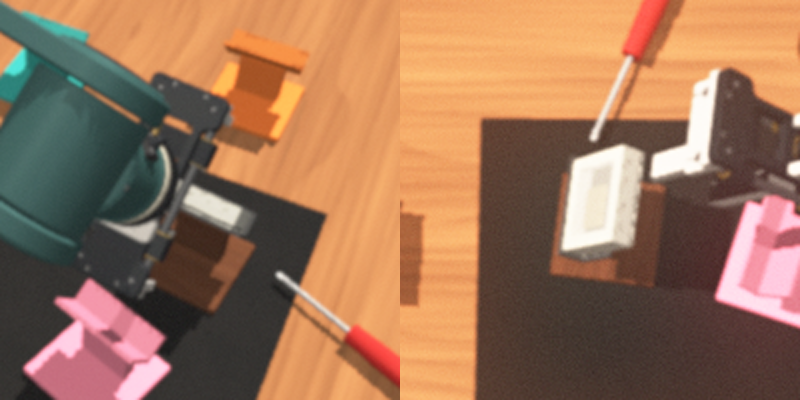

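Left (scene): the gripper is lined up behind the case. Right (top): the upper fingertip is at about (655,165) in the view, facing the case centre at about (605,205). I check where it should project.

```bash
python3 - <<'E'
from h import *
p,R,o=cur();q=proj("top",[[.626,.2117,.105]])[0].astype(int)
v=lambda P:((proj("top",P)-[q[0]-100,max(q[1]-100,0)])*2+[400,0]).round().tolist()
h=.0305
print(v([p+R@[s*.008,h,.199] for s in(-1,1)]+[p+R@[s*.008,h+.013,.199] for s in(-1,1)]))
Rs,t=stand(*SP);A=Rs@RC;C=t+[0,0,.105]
print(v([C+A@np.array(c) for c in[(-.04,-.045,.012),(-.04,.045,.012),(.04,-.045,.012),(.04,.045,.012)]]))
E
```

```text
[[657.0, 162.0], [654.0, 180.0], [645.0, 157.0], [642.0, 175.0]]
[[623.0, 144.0], [611.0, 240.0], [574.0, 160.0], [562.0, 249.0]]
```

Request:
play_rows(translation=[[0, 0, 0.46], [0, 0, 0.46], [0, 0, 0.46], [0, 0.01, 0.46], [0, 0, 0.46], [0, 0.01, 0.45], [0, 0, 0]], twist=[[0, 0, 0], [0, 0, 0], [0, 0, 0], [0, 0, 0], [0, 0, 0], [0, 0, 0], [0, 0, 0]], gripper=[0.3, 0.3, 0.3, 0.3, 0.3, 0.3, 0.3])

```text
time: 3.8
tool_pos: [0.6095, 0.0832, 0.2617]
ee_rot: [2.444, -0.004, 3.032]
wrist_force: [-0.2, -0.2, 0.0]
width: 0.0612
finger_force: 0.0
```

```bash
python3 - <<'E'
from h import *
robot.snapshot("top")
p,R,o=cur();print(o["time"],np.round(o["wrist_force"],2))
tp,tR=target();print((R.T@(tp-p)*1e3).round(1),np.degrees(Ro.from_matrix(R.T@tR).as_rotvec()).round(2))
E
```

```text
3.85 [-0.16 -0.33  0.64]
[-1.3 -1.7 -1.2] [-0.04 -0.19  0.05]
```

Request:
play_rows(translation=[[-0.02, -0.03, -0.02], [0, 0, 0], [0, 0, 0], [0, 0, 0]], twist=[[0, 0, 0], [0, 0, 0], [0, 0, 0], [0, 0, 0]], gripper=[0, -0.2, -0.35, -0.4])

```text
time: 4.25
tool_pos: [0.6119, 0.0787, 0.2639]
ee_rot: [2.444, 0.001, 3.028]
wrist_force: [1.1, 0.3, 0.2]
width: 0.0324
finger_force: 0.0
```

```bash
python3 - <<'E'
from h import *
robot.snapshot("top")
p,R,o=cur();print(o["time"],np.round(o["wrist_force"],2),o["width"])
tp,tR=target();print((R.T@(tp-p)*1e3).round(1),np.degrees(Ro.from_matrix(R.T@tR).as_rotvec()).round(2))
E
```

```text
4.3 [ 0.13 -0.53 -0.69] 0.02990969461795472
[0.9 0.4 1.5] [-0.03  0.04 -0.01]
```

Request:
play_rows(translation=[[0, 0, 0], [0, 0, 0], [0, 0, 0], [0, 0, 0], [0, 0, 0]], twist=[[0, 0, 0], [0, 0, 0], [0, 0, 0], [0, 0, 0], [0, 0, 0]], gripper=[-0.45, -0.5, -0.6, -0.8, -1])

```text
time: 4.8
tool_pos: [0.6118, 0.0792, 0.2635]
ee_rot: [2.444, 0.0, 3.029]
wrist_force: [-0.6, -1.2, 1.0]
width: 0.0237
finger_force: 30.0
```

```bash
python3 - <<'E'
from h import *
P=[]
for i in range(4):
    robot.snapshot("top");p,R,o=cur();P.append(p)
print(o["time"],np.round(o["wrist_force"],2),np.round(o["wrist_torque"],2),o["width"],o["finger_force"])
tp,tR=target();print([(R.T@(tp-p)*1e3).round(1).tolist() for p in P])
E
```

```text
5.0 [-0.18  0.21  2.23] [-0.09  0.07 -0.  ] 0.02355180348117578 30.00066339969635
[[0.9, 0.2, 1.1], [0.8, 0.2, 1.0], [0.8, 0.2, 1.1], [0.9, 0.2, 1.0]]
```

Request:
play_rows(translation=[[0, 0.08, -0.1], [0, 0.24, -0.29], [0, 0.4, -0.48], [0, 0.4, -0.48], [0, 0.4, -0.48], [0, 0.24, -0.29], [0, 0.08, -0.1], [0, 0, 0]], twist=[[0, 0, 0], [0, 0, 0], [0, 0, 0], [0, 0, 0], [0, 0, 0], [0, 0, 0], [0, 0, 0], [0, 0, 0]], gripper=[-1, -1, -1, -1, -1, -1, -1, -1])

```text
time: 5.8
tool_pos: [0.6117, 0.0785, 0.3791]
ee_rot: [2.445, 0.001, 3.029]
wrist_force: [0.6, 0.2, -3.2]
width: 0.0236
finger_force: 30.0
```

```bash
python3 - <<'E'
from h import *
ims=[]
for c in("scene","top"):
    i=robot.snapshot(c)[:,:,::-1].copy();q=proj(c,[[.626,.2117,.19]])[0].astype(int);u=max(q[1]-70,0)
    ims.append(cv2.resize(i[u:u+140,q[0]-70:q[0]+70],(400,400),interpolation=cv2.INTER_CUBIC))
cv2.imwrite("pics/lift.png",np.hstack(ims))
p,R,o=cur();print(o["time"],np.round(o["wrist_force"],2),np.round(o["wrist_torque"],2),o["width"],o["finger_force"],np.round(o["joint_positions"],3))
print(p)
E
```

```text
5.9 [-0.67  0.51 -3.05] [-0.59 -0.01  0.  ] 0.02370852730606324 29.997542202472687 [-0.124  0.22   1.345  0.697  1.585 -1.574]
[0.61150533 0.07846236 0.37688885]
```

View pics/lift.png

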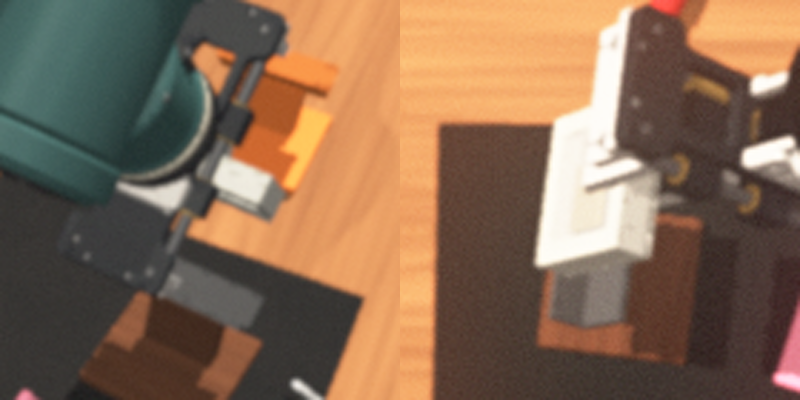

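The case is held shut between the fingers (lid edge at (590,180) in the right view) and its stand is empty. Now the half turn about the finger axis.

Request:
play_rows(translation=[[0, 0, 0], [0, 0, 0], [0, 0, 0], [0, 0, 0], [0, 0, 0], [0, 0, 0], [0, 0, 0], [0, 0, 0]], twist=[[0, 0, 0.5], [0, 0, 1], [0, 0, 1], [0, 0, 1], [0, 0, 1], [0, 0, 1], [0, 0, 1], [0, 0, 1]], gripper=[-1, -1, -1, -1, -1, -1, -1, -1])

```text
time: 6.7
tool_pos: [0.6116, 0.0785, 0.3763]
ee_rot: [2.596, -0.459, 2.403]
wrist_force: [0.7, 0.7, -3.5]
width: 0.0237
finger_force: 30.0
```

Request:
play_rows(translation=[[0, 0, 0], [0, 0, 0], [0, 0, 0], [0, 0, 0], [0, 0, 0], [0, 0, 0], [0, 0, 0], [0, 0, 0]], twist=[[0, 0, 1], [0, 0, 1], [0, 0, 1], [0, 0, 1], [0, 0, 1], [0, 0, 1], [0, 0, 1], [0, 0, 1]], gripper=[-1, -1, -1, -1, -1, -1, -1, -1])

```text
time: 7.5
tool_pos: [0.6116, 0.0785, 0.3762]
ee_rot: [3.133, -0.697, 1.476]
wrist_force: [0.1, -0.1, -1.9]
width: 0.0238
finger_force: 30.0
```

Request:
play_rows(translation=[[0, 0, 0], [0, 0, 0], [0, 0, 0], [0, 0, 0], [0, 0, 0], [0, 0, 0], [0, 0, 0], [0, 0, 0]], twist=[[0, 0, 1], [0, 0, 1], [0, 0, 1], [0, 0, 1], [0, 0, 1], [0, 0, 1], [0, 0, 1], [0, 0, 1]], gripper=[-1, -1, -1, -1, -1, -1, -1, -1])

```text
time: 8.3
tool_pos: [0.6116, 0.0785, 0.3762]
ee_rot: [-2.605, -0.469, 0.542]
wrist_force: [0.2, -0.0, -2.1]
width: 0.0235
finger_force: 30.0
```

Request:
play_rows(translation=[[0, 0, 0], [0, 0, 0], [0, 0, 0], [0, 0, 0], [0, 0, 0], [0, 0, 0], [0, 0, 0], [0, 0, 0]], twist=[[0, 0, 1], [0, 0, 1], [0, 0, 1], [0, 0, 1], [0, 0, 1], [0, 0, 1], [0, 0, 0.9], [0, 0, 0]], gripper=[-1, -1, -1, -1, -1, -1, -1, -1])

```text
time: 9.1
tool_pos: [0.6116, 0.0785, 0.3764]
ee_rot: [-2.447, -0.061, -0.035]
wrist_force: [-0.3, 0.5, -1.8]
width: 0.0238
finger_force: 30.0
```

```bash
python3 - <<'E'
from h import *
ims=[]
for c in("scene","top"):
    i=robot.snapshot(c)[:,:,::-1].copy();q=proj(c,[[.626,.2117,.19]])[0].astype(int);u=max(q[1]-70,0)
    ims.append(cv2.resize(i[u:u+140,q[0]-70:q[0]+70],(400,400),interpolation=cv2.INTER_CUBIC))
cv2.imwrite("pics/turned.png",np.hstack(ims))
for k in range(3): robot.snapshot("top")
p,R,o=cur();print(o["time"],np.round(o["wrist_force"],2),o["width"],o["finger_force"],np.round(o["joint_positions"],3))
tp,tR=target(spin=np.pi);tp=tp+[0,0,.115];print((R.T@(tp-p)*1e3).round(1),np.degrees(Ro.from_matrix(R.T@tR).as_rotvec()).round(2))
E
```

```text
9.35 [-0.02  0.05 -3.12] 0.02376694359059104 29.997452795505524 [-0.124  0.22   1.343  0.698  1.585  1.465]
[-0.7 -1.1  1.1] [0.03 0.06 5.83]
```

View pics/turned.png

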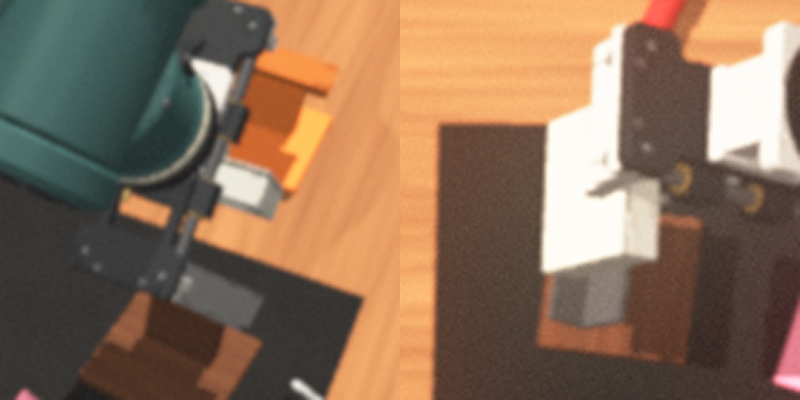

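The case is turned: the plain back is up at (590,210) in the right view and it is still shut. I need 5.8° more, then go down.

Request:
play_rows(translation=[[0, 0, 0], [0, 0, 0], [0, 0, 0]], twist=[[0, 0, 0.6], [0, 0, 0.42], [0, 0, 0]], gripper=[-1, -1, -1])

```text
time: 9.65
tool_pos: [0.6117, 0.0785, 0.3784]
ee_rot: [-2.444, 0.0, -0.113]
wrist_force: [-0.2, 0.2, -2.3]
width: 0.0237
finger_force: 30.0
```

```bash
python3 - <<'E'
from h import *
for k in range(3): robot.snapshot("top")
F=lambda up:(lambda t:(t[0]+[0,0,up],t[1]))(target(gx=-.0271,dz=-.0002,dy=.0009,spin=np.pi))
p,R,o=cur();tp,tR=F(0)
print((R.T@(tp-p)*1e3).round(1),np.degrees(Ro.from_matrix(R.T@tR).as_rotvec()).round(2))
rows(*F(.02),7)
E
```

```text
[-1.7 73.4 88.5] [0.03 0.01 0.02]
tr [[-0.01, 0.22, 0.26], [-0.0, 0.21, 0.26], [-0.01, 0.22, 0.26], [-0.0, 0.22, 0.27], [-0.01, 0.21, 0.26], [-0.01, 0.22, 0.26], [-0.0, 0.21, 0.26]] 
tw [[0.0, 0.0, 0.0], [0.0, 0.0, 0.0], [0.0, 0.0, 0.0], [0.0, 0.0, 0.0], [0.0, 0.0, 0.0], [0.0, 0.0, 0.0], [0.01, 0.0, 0.0]]
```

Request:
play_rows(translation=[[-0.01, 0.22, 0.26], [0, 0.21, 0.26], [-0.01, 0.22, 0.26], [0, 0.22, 0.27], [-0.01, 0.21, 0.26], [-0.01, 0.22, 0.26], [0, 0.21, 0.26], [0, 0, 0]], twist=[[0, 0, 0], [0, 0, 0], [0, 0, 0], [0, 0, 0], [0, 0, 0], [0, 0, 0], [0, 0, 0], [0, 0, 0]], gripper=[-1, -1, -1, -1, -1, -1, -1, -1])

```text
time: 10.6
tool_pos: [0.6095, 0.0795, 0.2804]
ee_rot: [-2.445, 0.006, -0.113]
wrist_force: [0.0, 0.5, -2.9]
width: 0.0233
finger_force: 30.0
```

```bash
python3 - <<'E'
from h import *
for k in range(3): robot.snapshot("top")
F=lambda up:(lambda t:(t[0]+[0,0,up],t[1]))(target(gx=-.0271,dz=-.0002,dy=.0009,spin=np.pi))
p,R,o=cur();tp,tR=F(0)
print((R.T@(tp-p)*1e3).round(1),np.degrees(Ro.from_matrix(R.T@tR).as_rotvec()).round(2),np.round(o["wrist_force"],2))
E
```

```text
[-0.3 13.4 15.7] [ 0.   -0.04  0.  ] [-0.37 -0.26 -1.91]
```

Request:
play_rows(translation=[[0, 0.1, 0.11], [0, 0.1, 0.12], [0, 0.08, 0.11], [0, 0, 0], [0, 0, 0]], twist=[[0, 0, 0], [0, 0, 0], [0, 0, 0], [0, 0, 0], [0, 0, 0]], gripper=[-1, -1, -1, -1, -1])

```text
time: 11.25
tool_pos: [0.6101, 0.0797, 0.2657]
ee_rot: [-2.444, 0.001, -0.113]
wrist_force: [0.3, -0.5, -3.0]
width: 0.0237
finger_force: 30.0
```

Request:
play_rows(translation=[[0, 0.03, 0], [0, 0, 0], [0, 0, 0]], twist=[[0, 0, 0], [0, 0, 0], [0, 0, 0]], gripper=[-1, -1, -1])

```text
time: 11.55
tool_pos: [0.6101, 0.0786, 0.2655]
ee_rot: [-2.444, 0.0, -0.113]
wrist_force: [-0.8, 0.1, -2.8]
width: 0.0236
finger_force: 30.0
```

```bash
cat > chk.py <<'E'
from h import *
W=[]
for k in range(4): robot.snapshot("top");W.append(robot.get_obs()["wrist_force"])
p,R,o=cur();tp,tR=target(gx=-.0271,dz=-.0002,dy=.0009,spin=np.pi)
print(o["time"],(R.T@(tp-p)*1e3).round(1),"F tool",(R.T@np.mean(W,0)).round(2),"weight tool",(R.T@[0,0,-2.5]).round(2),np.round(o["wrist_torque"],2))
E
python3 chk.py
```

```text
11.75 [-0.1  0.7  1.9] F tool [0.07 1.55 1.82] weight tool [0.   1.61 1.92] [-0.61  0.23  0.04]
```

Request:
play_rows(translation=[[0, 0, 0.03], [0, 0.01, 0.02], [0, 0, 0], [0, 0, 0]], twist=[[0, 0, 0], [0, 0, 0], [0, 0, 0], [0, 0, 0]], gripper=[-1, -1, -1, -1])

```text
time: 12.15
tool_pos: [0.6102, 0.0796, 0.2639]
ee_rot: [-2.444, 0.0, -0.113]
wrist_force: [-1.6, -2.3, 0.9]
width: 0.0233
finger_force: 30.0
```

```bash
python3 chk.py
```

```text
12.35 [-0.1  0.4  0.1] F tool [-1.24  0.29 -2.03] weight tool [0.   1.61 1.92] [-0.39  0.35  0.18]
```

Request:
play_rows(translation=[[0, 0.01, 0], [0, 0, 0], [0, 0, 0], [0, 0, 0], [0, 0, 0], [0, 0, 0]], twist=[[0, 0, 0], [0, 0, 0], [0, 0, 0], [0, 0, 0], [0, 0, 0], [0, 0, 0]], gripper=[-1, -0.45, -0.35, -0.2, 0, 0.3])

```text
time: 12.95
tool_pos: [0.6102, 0.0794, 0.2631]
ee_rot: [-2.444, 0.0, -0.113]
wrist_force: [0.2, 0.9, -0.3]
width: 0.05
finger_force: 0.0
```

Request:
play_rows(translation=[[0, 0, -0.1], [0, 0, -0.3], [0, 0, -0.5], [0, 0, -0.6], [0, 0, -0.6], [0, 0, -0.6], [0, 0, -0.4], [0, 0, 0]], twist=[[0, 0, 0], [0, 0, 0], [0, 0, 0], [0, 0, 0], [0, 0, 0], [0, 0, 0], [0, 0, 0], [0, 0, 0]], gripper=[0.3, 0.3, 0.3, 0.3, 0.3, 0.3, 0.3, 0.3])

```text
time: 13.75
tool_pos: [0.6015, -0.0013, 0.3613]
ee_rot: [-2.444, -0.005, -0.115]
wrist_force: [0.9, 0.9, -0.2]
width: 0.0613
finger_force: 0.0
```

```bash
python3 - <<'E'
from h import *
i=robot.snapshot("top")[:,:,::-1];b=robot.snapshot("scene")[:,:,::-1]
for c in("top","scene"):
  for n in("case","lid"):
    print(c,n,[(round(d["score"],2),np.round(d["centre"],3).tolist()) for d in robot.spot_point(n,c)[:2]])
f=lambda i:cv2.resize(i,None,fx=4.6,fy=4.6,interpolation=cv2.INTER_CUBIC)
cv2.imwrite("pics/placed.png",np.hstack([f(i[95:195,245:330]),f(b[215:315,365:450])]))
Rs,t=stand(*SP);A=Rs@RC;C=t+[0,0,.105]
g=proj("top",[C+A@np.array(c) for c in[(-.04,-.045,.012),(-.04,.045,.012),(.04,-.045,.012),(.04,.045,.012)]])
print(((g-[245,95]+.5)*4.6-.5).round().tolist(),robot.get_obs()["time"])
E
```

```text
top case [(0.71, [0.624, 0.215, 0.102])]
top lid []
scene case [(0.8, [0.625, 0.209, 0.104])]
scene lid [(0.45, [0.627, 0.211, 0.103])]
[[235.0, 79.0], [207.0, 300.0], [121.0, 116.0], [94.0, 322.0]] 14.05
```

View pics/placed.png

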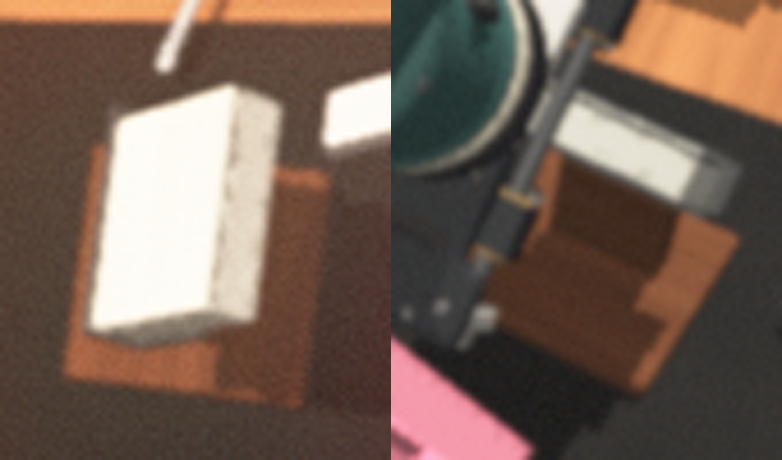

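The case sits in its stand with the plain back up, lid underneath and shut, with corners near (236,84), (210,305), (92,332), (118,120), about where the lid was before. I compare outlines before and after for centring.

```bash
python3 - <<'E'
from h import *
a=cv2.imread("pics/top0.png")[95:195,245:330];b=robot.snapshot("top")[:,:,::-1][95:195,245:330]
for i in(a,b):
    h=cv2.cvtColor(i,cv2.COLOR_BGR2HSV);m=((h[:,:,1]<70)&(h[:,:,2]>95)).astype(np.uint8)
    n,l,s,_=cv2.connectedComponentsWithStats(m);k=l[48,38] or 1
    c=max(cv2.findContours((l==k).astype(np.uint8),0,1)[0],key=cv2.contourArea);M=cv2.moments(c)
    print(s[k],M["m10"]/M["m00"],M["m01"]/M["m00"],cv2.minAreaRect(c))
print(np.diff(proj("top",[[.626,.21,.12],[.616,.21,.12]]),axis=0))
E
```

```text
[  19   17   43   58 1914] 39.633160338705274 45.598743512701446 ((39.85132598876953, 45.425865173339844), (37.21489334106445, 59.24293518066406), 6.519801616668701)
[  19   18   43   57 1901] 39.69462779611294 46.22579757975797 ((40.103660583496094, 46.06707763671875), (37.98844909667969, 58.197418212890625), 6.340191841125488)
[[-0.06529655  5.22784803]]
```

The outline has moved about 1.2 mm along the ledge with no turn, so it is centred. The gripper is clear, so I hand in.

```bash
python3 -c "
from bench import robot
print(robot.close_job())"
```

```text
the job is handed in; nothing more can be done
None
```

The windowed case is turned over and back in its own stand, lid down, shut and within about 1–2 mm of centred. I didn't touch the other case, and the job was handed in at about 14 s; the tag's slide onto the window isn't visible from the cameras, so I couldn't check it.

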